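# Push the paint-pot rack past the drop gate

### The job

Press the yellow bar down with one fingertip so that the red gate drops out of the chute, and keep it held down while another finger pushes the rack of paint pots along the chute, over the gate and fully home against the end stop. Then let the bar go so that the gate springs up behind the rack, and move clear. Only push the rack, never lift or tip it, and leave the brush jar, the bottle and the loose pot beside the chute where they stand.

Things in the scene. Friction and masses are not known exactly. Their poses are not given: they have to be found in the camera images.
- chute: Fixed wooden chute, open above and at the entry. Origin on the bench below where the gate crosses mid-chute; +y = travel, x across (yellow bar on the -x side), z up. Floor top 42 mm above the bench, y=-215 to 175 mm, 84 mm wide between 8 mm thick side walls (|x| 42 to 50 mm), wall tops 60 mm above the bench. Floor and walls have a 16 mm slot at y=0 for the gate.
- stop_face (a point): Foot of the end stop's face, middle of the chute, at floor level (chute y=+160 mm, 42 mm above the bench). The stop's top is 74 mm above the bench. Axes as the chute's. With the rack home against it the rack's origin is 50 mm before this point.
- gate (a joint): Red blade, 8 mm thick, across the chute at its y=0, hinged beyond the far wall about a line along the travel (chute x=+70, z=26 mm). Rad: 0 = shut, sprung up to about 30 mm above the floor, blocks the rack; 0.32 = fully down, on its stop; from 0.25 it is below the floor. Pressing the yellow bar lowers it, about 2 N at first, 5 N fully down; it springs shut when let go.
- treadle (a point): Middle of the top of the yellow bar, rigid with the gate. Bar 340 mm along the travel (chute y=-245 to +95 mm), 52 mm wide, 8 mm thick. Fully pressed: level, top 64 mm above the bench, chute x=-120 to -68 mm. Shut: tilted 0.32 rad, outer edge higher, this point about 114 mm above the bench. Press anywhere along it; a fingertip can slide along it.
- rack: Loose wooden rack of six small paint pots, one piece, about 0.35 kg: 78 mm wide (x), 100 mm long (y), 48 mm high. Origin at the centre of its underside, axes along the chute's. Flat end boards (y=-50 and +50 mm), 45 mm high, full width: push on the one at -y. Starts on the chute floor on the entry side (-y) of the gate.
- brush_jar: Bystander: clear jar, 72 mm across and 85 mm high, with brushes up to about 160 mm, standing beyond the chute. Origin at the centre of its underside.
- paint_bottle: Bystander: blue paint bottle, 50 mm across and 130 mm high, standing beyond the chute. Origin at the centre of its underside.
- paint_pot: Bystander: white paint pot with yellow cap, 48 mm across and 55 mm high, near the exit end on the yellow bar's side. Origin at the centre of its underside.

How it is judged (in metres and radians):
On the way, in this order (a step that is already met when the one before it is completed fails the run):
1. a finger presses the bar and the gate is down, the rack still on the entry side (value of joint gate above 0.24 rad and contact force between the fingers and gate above 0.5 N and y of rack in the frame of chute below -0.045 m), for 0.1 s.
2. the rack is over the gate while a finger holds the gate down (value of joint gate above 0.22 rad and contact force between the fingers and gate above 0.5 N and y of rack in the frame of chute between -0.01 and 0.07 m), for 0.1 s.
At the end, for the whole second after the job is handed in: The rack sits flat in the chute between the gate and the end stop, within 8 mm of the stop and at rest, and the gate is back up (joint below 0.04 rad) (y of rack in the frame of chute between 0.102 and 0.116 m and x of rack in the frame of chute between -0.008 and 0.008 m and z of rack in the frame of chute between 0.037 and 0.047 m and angle between rack's own z axis and vertical below 0.08 rad and linear speed of rack below 0.01 m/s and value of joint gate below 0.04 rad); the robot touches nothing.
It fails at once if the rack is lifted off the chute floor (more than 14 mm) (z of rack in the frame of chute above 0.056 m).
It fails at once if the rack is tipped (more than 0.3 rad) (angle between rack's own z axis and vertical above 0.3 rad).
It fails at once if the gate comes up under the rack (y of rack in the frame of chute between -0.045 and 0.045 m and value of joint gate below 0.18 rad).
It fails at once if the brush jar, the bottle or the loose pot is pushed away (25 mm) or knocked over (distance of any of brush_jar, paint_bottle, paint_pot from where it was at the start of the episode above 0.025 m or angle between any of brush_jar, paint_bottle, paint_pot's own z axis and vertical above 0.4 rad).
It also fails if it takes over 43 s, if anything falls off the work surface, if the arm or the gripper's body presses on something with over 40 N, if the wrist force passes 120 N, or if a joint passes its speed limit or range.

### The arm

A 6-joint arm with a two-finger parallel gripper is mounted at the origin on the work surface. World frame = base frame: x ahead of the robot, y to its left, z up, the work surface at z = 0. Lengths are in m, angles in degrees, forces in N, time in s.
With the tool pointing down it reaches from about 0.35 to 0.975 m from the base axis. Payload 17.4 kg.
Tool frame: the origin (TCP) lies at the very end of the fingers, on their centre line; the grasp point (between the pads) lies 19 mm behind it; z points along the fingers, y is the line along which they close (so a half turn about z gives the same grasp; the last joint's range is limited). The gripper opens to 85 mm and grips with 20 to 120 N. Pads are 22 mm wide; open, the fingers measure 114 mm over their backs; the gripper's body (76 mm by 85 mm) begins 54 mm behind the grasp point. The pads swing forward as they close: fully open they stand 13 mm farther back than shut.
Start: joints at [71.23, 6.646, 82.598, -0, 90.757, -2.166], TCP at [0.193, 0.647, 0.231] pointing down, gripper open.
Joint ranges: [-162.19, 162.19], [-47.58, 125.68], [4.15, 143.07], [-65.23, 245.23], [0.69, 171.88], [-170.13, 170.13]. Speed limits (degrees/s): [108.29, 108.29, 127.2, 180, 180, 180].

### API

Orientations are given as [roll, pitch, yaw] about the fixed x, y, z axes, in that order (R = Rz(yaw) Ry(pitch) Rx(roll)).
In Python, from plant import sensors, imaging, hand_in, trace, landmark_of gives the robot as it stands.
- The arm moves only by the tool servo_tool, never from a script. Its argument "series" is a list of rows, each an object of numbers: "x", "y", "z": the shift along the tool's x, y, z each as a share of 6 cm, from -1 to 1; "ax", "ay", "az": the turn, a rotation vector about the tool's x, y, z each as a share of 0.08 rad, from -1 to 1. In form: [{"x": .., "y": .., "z": .., "ax": .., "ay": .., "az": ..}, ...]. A call has 1 to 20 rows; each row shifts and turns the commanded pose from where the row before left it, along the tool's axes as they then stand; what a row does not reach is not made up. A row lasts 1/8 s, in which the tool goes at most 62.5 mm and 10.7 degrees, less where a joint would pass 70% of its speed; a pose out of reach is approached as far as the arm can. A call with a number of a shift or a turn outside -1 to 1 is refused whole. A call with a gripper value outside its range is refused whole. "jaw" is the gripper's target within -1 to 1 (fully open at 1, half-way at 0, shut at -1), set as the call begins (left out, the last holds). The fingers move at their own pace and stop on an object; "force" is the grip in N (left out, the last holds). Time passes only in rows, so rows that do not move let the fingers close. It gives the time, the measured TCP pose, the force, the opening and the grip force at its end, in the units of the state.
- sensors.observe(): the state, without advancing time (a new reading comes with each control period).
- imaging.read_camera(name): name is "scene" or "top" or "wrist"; returns (picture, depth): 420x560x3 uint8, red, green, blue; 420x560 float32, m along the optical axis (not along the pixel's ray), 0 where there is no reading.
- imaging.camera_model(name): a dict with "vertical_fov" (degrees; the focal length in pixels is half the picture's height over the tangent of half this angle, whatever the lens; pixels are square), "cx", "cy" (the principal point, pixels), "R" (3x3) and "t" (3): a world point X has camera coordinates R X + t. Camera axes: x right, y down, z forward; pixel columns grow to the right and rows downward; lengths in m; the calibration is good to about 2 mm. A picture is of the moment at which its call begins: read the wrist's pose just before it. camera_model takes no time and is no camera call; for the wrist camera it gives the pose at the moment of the call.
- hand_in(): hands the job in; it is judged then, once.
Trained networks look in the newest picture that a camera, given by its name, has taken for a name from the list of things; names that differ only in an ending like _2 or _b are one class to them, and where a whole thing is asked for, a point or a joint stands for the part that bears it (a point fixed in the world has none). Each returns a list of dicts, best first, with "p" (0 to 1); they miss things now and then, are a little off and sometimes report something else, mostly with a low value. They report only what shows in the picture. A call takes as long as a camera call.
- trace(name, camera): "pixels" (420x560 bool, what is visible of it) and "point" ([row, column] in pixels, amid what is visible of it).
- landmark_of(name, camera): "point" ([row, column] in pixels: a listed point, or the origin of a listed thing).
The state is a dict: "time": time; "qpos": joint angles; "joint_vel": joint speeds; "tau": joint torques, N m; "eef_pos": TCP position; "orientation": TCP orientation; "ft_force": force on the tool from outside, world axes, zero at the start; "moment": the same for the moment, N m; "width": opening from 0.0 (shut) to 1.0 (fully open); "finger_force": force on a finger pad.
Only numpy, scipy, OpenCV 4.12 (cv2) and the standard library are available. Lean on these libraries where they do the work, as an engineer would, in place of code of your own. Each camera call takes 0.05 s, during which the arm holds its last target. There are 200 camera calls.

## Working session

There is one attempt and no reset: what is moved stays moved. The work goes in short steps, Python scripts to look and compute and a tool call to move; the robot and the scene stay as the last step left them, time stands still between calls to the robot, and variables do not carry over. Pictures are saved under pics/ and viewed, at most 10 in all, crops included, and the job is handed in when it is done.

Besides the shell and the picture viewer there is one more tool, called as a command line: name --argument value ..., lists and objects as JSON in quotes. servo_tool: Moves the arm, as the interface text tells. Its arguments: {"type":"object","properties":{"series":{"type":"array","items":{"type":"object","properties":{"x":{"type":"number","minimum":-1,"maximum":1},"y":{"type":"number","minimum":-1,"maximum":1},"z":{"type":"number","minimum":-1,"maximum":1},"ax":{"type":"number","minimum":-1,"maximum":1},"ay":{"type":"number","minimum":-1,"maximum":1},"az":{"type":"number","minimum":-1,"maximum":1}}}},"jaw":{"type":"number"},"force":{"type":"number"}},"required":["series"]}

```bash
mkdir -p pics
cat > h.py <<'E'
import numpy as np, cv2
from plant import sensors, imaging, hand_in, trace, landmark_of
def cam(n):
    p,d=imaging.read_camera(n); return p,d,imaging.camera_model(n)
def f(m): return 210/np.tan(np.radians(m["vertical_fov"])/2)
def up(m,r,c,d):
    r,c,d=map(np.asarray,(r,c,d)); X=np.stack([(c-m["cx"])*d/f(m),(r-m["cy"])*d/f(m),d],-1)
    return (X-m["t"])@np.asarray(m["R"])
def onz(m,r,c,z):
    R=np.asarray(m["R"]);o=-R.T@m["t"];v=R.T@[(c-m["cx"])/f(m),(r-m["cy"])/f(m),1]
    return o+v*(z-o[2])/v[2]
E
python3 - <<'E'
from h import *
for n in("top","scene"):
    p,d,m=cam(n); cv2.imwrite(f"pics/{n}0.png",p[:,:,::-1]); np.savez(f"{n}0.npz",p=p,d=d)
    print(n,m["vertical_fov"],m["cx"],m["cy"],(-np.asarray(m["R"]).T@m["t"]).round(3))
    for t in("chute","stop_face","gate","treadle","rack","brush_jar","paint_bottle","paint_pot"):
        z={"stop_face":.042,"treadle":.114,"rack":.042}.get(t,0)
        for l in landmark_of(t,n)[:1]: print(t,"lm",round(l["p"],2),np.round(l["point"]),onz(m,*l["point"],z).round(3))
        for l in trace(t,n)[:1]:
            k=l["pixels"]&(d>0); X=up(m,*np.nonzero(k),d[k])
            print("   tr",round(l["p"],2),k.sum(),np.percentile(X,[2,50,98],axis=0).round(3).tolist())
print(sensors.observe())
E
```

```text
top 52.572101121106066 278.67851042489264 206.0299413601618 [0.568 0.112 0.929]
chute lm 0.93 [220. 306.] [0.622 0.07  0.   ]
   tr 0.57 11894 [[0.52, -0.165, 0.033], [0.586, 0.055, 0.059], [0.684, 0.231, 0.121]]
stop_face lm 0.82 [234. 234.] [0.595 0.222 0.042]
   tr 0.85 12219 [[0.519, -0.167, 0.032], [0.586, 0.054, 0.06], [0.686, 0.231, 0.121]]Traceback (most recent call last):
  File "<stdin>", line 7, in <module>
ValueError: it knows: brush_jar, chute, paint_bottle, paint_pot, rack, stop_face, treadle
```

Run:
```python
from h import *
for n in("top","scene"):
    p,d,m=cam(n); cv2.imwrite(f"pics/{n}0.png",p[:,:,::-1]); np.savez(f"{n}0.npz",p=p,d=d)
    print(n,m["vertical_fov"],m["cx"],m["cy"],(-np.asarray(m["R"]).T@m["t"]).round(3))
    for t in("chute","stop_face","gate","treadle","rack","brush_jar","paint_bottle","paint_pot"):
        z={"stop_face":.042,"treadle":.114,"rack":.042}.get(t,0)
        if t!="gate":
          for l in landmark_of(t,n)[:1]: print(t,"lm",round(l["p"],2),np.round(l["point"]),onz(m,*l["point"],z).round(3))
        try: T=trace(t,n)
        except ValueError as e: print(t,e); continue
        for l in T[:1]:
            k=l["pixels"]&(d>0); X=up(m,*np.nonzero(k),d[k])
            print("   tr",round(l["p"],2),k.sum(),np.percentile(X,[2,50,98],axis=0).round(3).tolist())
print(sensors.observe())
```

```text
top 52.572101121106066 278.67851042489264 206.0299413601618 [0.568 0.112 0.929]
chute lm 0.59 [221. 304.] [0.622 0.073 0.   ]
stop_face lm 0.66 [236. 234.] [0.592 0.224 0.042]
   tr 0.88 11952 [[0.518, -0.167, 0.038], [0.585, 0.054, 0.06], [0.685, 0.231, 0.122]]
   tr 0.77 4971 [[0.513, -0.177, 0.049], [0.556, -0.008, 0.114], [0.64, 0.142, 0.122]]
treadle lm 0.94 [250. 355.] [ 0.557 -0.016  0.114]
   tr 0.94 5224 [[0.512, -0.179, 0.001], [0.556, -0.007, 0.113], [0.646, 0.142, 0.122]]
rack lm 0.95 [214. 354.] [ 0.631 -0.029  0.042]
   tr 0.65 1952 [[0.594, -0.075, 0.053], [0.632, -0.027, 0.087], [0.672, 0.024, 0.092]]
brush_jar lm 0.88 [138. 332.] [0.805 0.007 0.   ]
   tr 0.59 1291 [[0.773, -0.027, 0.0], [0.807, 0.007, 0.055], [0.84, 0.038, 0.16]]
paint_bottle lm 0.58 [146. 268.] [0.79  0.148 0.   ]
   tr 0.57 624 [[0.759, 0.128, 0.009], [0.773, 0.149, 0.088], [0.798, 0.174, 0.132]]
paint_pot lm 0.63 [268. 224.] [0.525 0.25  0.   ]
   tr 0.71 416 [[0.5, 0.234, 0.016], [0.519, 0.253, 0.055], [0.538, 0.276, 0.058]]
scene 50.887025716033236 279.5847245605501 203.47011255723655 [1.381 0.
[... 1021 characters left out ...]
036], [0.544, 0.279, 0.057]]
{'time': 1.85, 'qpos': array([ 7.12293469e+01,  6.64481003e+00,  8.25974490e+01,  1.40406179e-03,
        9.07563022e+01, -2.16736410e+00]), 'joint_vel': array([ 0.03940449,  0.04764923,  0.00950691,  0.05220265, -0.0356335 ,
        0.03659612]), 'tau': array([ 2.38780514e-03, -7.31710553e+01, -6.32656503e+01,  8.48505351e-05,
        3.34981014e-04, -1.10777827e-05]), 'eef_pos': array([0.19289813, 0.64685589, 0.23132239]), 'orientation': array([ 1.79998509e+02, -1.34852296e-03,  1.63396730e+02]), 'ft_force': array([-0.05484325,  0.44622851, -0.04523643]), 'moment': array([-0.0290819 , -0.00780784, -0.02766311]), 'finger_force': 0.0, 'width': 0.9969151489548894}
```

View pics/top0.png

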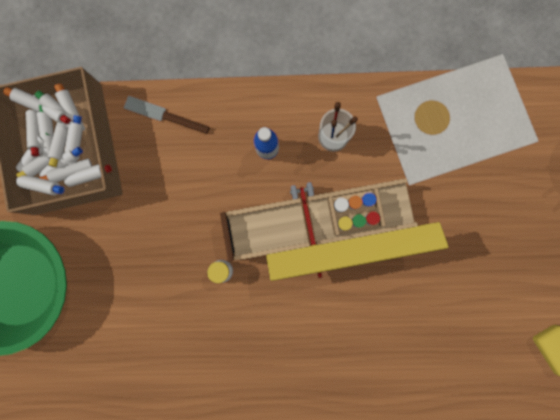

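View pics/scene0.png

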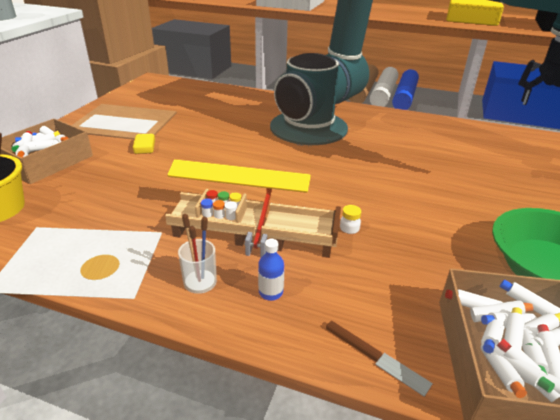

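Top view: the chute runs leftwards and slightly down from about column 410 to 230, with the yellow bar at (250, 355), the rack at (212, 357), the gate at column 310, and the pot at (270, 220). In the scene view the layout agrees with this. Next I'll refine the chute's pose.

Run:
```python
from h import *
from scipy.optimize import least_squares
z=np.load("top0.npz");m=imaging.camera_model("top");p,d=z["p"],z["d"]
R,C=np.nonzero(d>0);X=up(m,R,C,d[R,C]).reshape(-1,3);rgb=p[R,C].astype(int)
hsv=cv2.cvtColor(p,cv2.COLOR_RGB2HSV)[R,C].astype(int)
box=(abs(X[:,0]-.58)<.12)&(abs(X[:,1]-.03)<.24)
yel=box&(hsv[:,0]>22)&(hsv[:,0]<34)&(hsv[:,1]>180)&(X[:,2]>.095)&(X[:,2]<.13)
def rect(k,n):
    r=cv2.minAreaRect((X[k,:2]*1000).astype(np.float32)); print(n,k.sum(),np.round(r[0],1),np.round(r[1],1),round(r[2],2))
rect(yel,"bar, expect chute ctr(-73.5,-75) 49x340")
w=X[yel,:2];u=np.linalg.svd(w-w.mean(0),full_matrices=False)[2][0];u*=np.sign(u[1]);print("bar yaw",np.degrees(np.arctan2(-u[0],u[1])))
wall=box&(abs(X[:,2]-.06)<.004)&(hsv[:,0]<22)
yaw=np.arctan2(-u[0],u[1])
for o in [(.617,.065)]:
    q=X[:,:2]-o; cx=q@[np.cos(yaw),np.sin(yaw)]; cy=q@[-np.sin(yaw),np.cos(yaw)]
    k=box&(abs(X[:,2]-.06)<.004)&(cy>.03)&(cy<.14)
    print("wall x hist",np.histogram(cx[k]*1000,bins=np.arange(-60,64,4)))
    f_=box&(abs(X[:,2]-.042)<.004)&(abs(cx)<.035); print("floor y",np.percentile(cy[f_],[1,50,99]))
    k=box&(abs(X[:,2]-.074)<.005)&(abs(cx)<.03)&(cy>.13); print("stop top y",k.sum(),np.percentile(cy[k],[2,98]) if k.any() else 0)
    k=box&(X[:,2]>.075)&(X[:,2]<.1)&(abs(cx)<.045)&(cy<-.03)&(hsv[:,0]<200)&~yel; print("rack",np.percentile(cx[k],[2,98]),np.percentile(cy[k],[2,98]))
    print("bar cx,cy",np.percentile(cx[yel],[1,99]),np.percentile(cy[yel],[1,99]))
```

```text
bar, expect chute ctr(-73.5,-75) 49x340 0 [0. 0.] [0. 0.] 0.0<stdin>:11: RuntimeWarning: Mean of empty slice.
  ret = um.true_divide(
Traceback (most recent call last):
IndexError: index 0 is out of bounds for axis 0 with size 0
```

```bash
cat > fit.py <<'E'
from h import *
z=np.load("top0.npz");m=imaging.camera_model("top");p,d=z["p"],z["d"]
R,C=np.nonzero(d>0);X=up(m,R,C,d[R,C]).reshape(-1,3)
hsv=cv2.cvtColor(p,cv2.COLOR_RGB2HSV)[R,C].astype(int)
j=(R==250)&(C==355);print(X[j],hsv[j],p[250,355])
box=(abs(X[:,0]-.58)<.12)&(abs(X[:,1]-.03)<.24)
yel=box&(hsv[:,0]>18)&(hsv[:,0]<36)&(hsv[:,1]>200)&(X[:,2]>.09)&(X[:,2]<.135)
w=X[yel,:2];r=cv2.minAreaRect((w*1000).astype(np.float32)); print("bar",yel.sum(),r)
u=np.linalg.svd(w-w.mean(0),full_matrices=False)[2][0];u*=np.sign(u[1]);yaw=np.arctan2(-u[0],u[1]);print("bar yaw",np.degrees(yaw))
q=X[:,:2]-(.617,.065); cx=q@[np.cos(yaw),np.sin(yaw)]; cy=q@[-np.sin(yaw),np.cos(yaw)]
k=box&(abs(X[:,2]-.06)<.005)&(cy>.03)&(cy<.14)
print("wall x hist",list(zip(np.arange(-60,64,4),np.histogram(cx[k]*1000,bins=np.arange(-60,64,4))[0])))
P=lambda k,a:np.percentile(a[k],[1,50,99]).round(4) if k.any() else 0
print("floor y",P(box&(abs(X[:,2]-.042)<.005)&(abs(cx)<.035),cy))
print("stop top y",P(box&(abs(X[:,2]-.074)<.005)&(abs(cx)<.03)&(cy>.13),cy))
k=box&(X[:,2]>.075)&(X[:,2]<.1)&(abs(cx)<.045)&(cy<-.03)&~yel; print("rack",P(k,cx),P(k,cy))
print("bar",P(yel,cx),P(yel,cy))
E
python3 fit.py
```

```text
[[ 0.55718069 -0.01638925  0.11366186]] [[ 24 157 183]] [183 162  70]
bar 0 ((0.0, 0.0), (0.0, 0.0), 0.0)fit.py:9: RuntimeWarning: Mean of empty slice.
  u=np.linalg.svd(w-w.mean(0),full_matrices=False)[2][0];u*=np.sign(u[1]);yaw=np.arctan2(-u[0],u[1]);print("bar yaw",np.degrees(yaw))
  ret = um.true_divide(
Traceback (most recent call last):
  File "fit.py", line 9, in <module>
    u=np.linalg.svd(w-w.mean(0),full_matrices=False)[2][0];u*=np.sign(u[1]);yaw=np.arctan2(-u[0],u[1]);print("bar yaw",np.degrees(yaw))
      ~~~~~~~~~~~~~~~~~~~~~~~~~~~~~~~~~~~~~~~~~~~~~~~~~^^^
IndexError: index 0 is out of bounds for axis 0 with size 0
```

```bash
sed -i 's/hsv\[:,1\]>200/hsv[:,1]>130/' fit.py; python3 fit.py
```

```text
[[ 0.55718069 -0.01638925  0.11366186]] [[ 24 157 183]] [183 162  70]
bar 4864 ((576.2390747070312, -14.029617309570312), (94.50614929199219, 339.6949768066406), 9.008842468261719)
bar yaw 9.027596043614347
wall x hist [(np.int64(-60), np.int64(0)), (np.int64(-56), np.int64(0)), (np.int64(-52), np.int64(46)), (np.int64(-48), np.int64(107)), (np.int64(-44), np.int64(59)), (np.int64(-40), np.int64(0)), (np.int64(-36), np.int64(0)), (np.int64(-32), np.int64(0)), (np.int64(-28), np.int64(0)), (np.int64(-24), np.int64(0)), (np.int64(-20), np.int64(0)), (np.int64(-16), np.int64(0)), (np.int64(-12), np.int64(0)), (np.int64(-8), np.int64(0)), (np.int64(-4), np.int64(0)), (np.int64(0), np.int64(0)), (np.int64(4), np.int64(0)), (np.int64(8), np.int64(0)), (np.int64(12), np.int64(0)), (np.int64(16), np.int64(0)), (np.int64(20), np.int64(0)), (np.int64(24), np.int64(0)), (np.int64(28), np.int64(0)), (np.int64(32), np.int64(0)), (np.int64(36), np.int64(0)), (np.int64(40), np.int64(61)), (np.int64(44), np.int64(102)), (np.int64(48), np.int64(55)), (np.int64(52), np.int64(0)), (np.int64(56), np.int64(0))]
floor y [-0.2091  0.0383  0.1619]
stop top y [0.163  0.1704 0.1779]
rack [-0.035   0.0071  0.0369] [-0.1423 -0.0954 -0.0432]
bar [-0.0992 -0.0744 -0.0234] [-0.2376 -0.0703  0.0945]
```

servo_tool --series '[{"x": -0.4,"y": -0.4},{"x": -0.68,"y": -0.675},{"x": -0.68,"y": -0.675},{"x": -0.68,"y": -0.675},{"x": -0.68,"y": -0.675},{"x": -0.68,"y": -0.675},{"x": -0.68,"y": -0.675},{"x": -0.68,"y": -0.675},{"x": -0.68,"y": -0.675},{"x": -0.68,"y": -0.675},{"x": -0.68,"y": -0.675},{"x": -0.68,"y": -0.675},{"x": -0.68,"y": -0.675},{"x": -0.68,"y": -0.675},{"x": -0.68,"y": -0.675},{"x": -0.28,"y": -0.28}]' --jaw 0.65

```text
invalid input
```

servo_tool --series '[{"az": 1},{"az": 1},{"az": 1},{"az": 1},{"az": 1},{"az": 1},{"az": 1},{"az": 1},{"az": 1},{"az": 1},{"az": 1},{"az": 1},{"az": 1},{"az": 1},{"az": 0},{"az": 0}]'

```text
invalid input
```

servo_tool --series '[{"x": -0.4,"y": -0.4,"z": 0,"ax": 0,"ay": 0,"az": 0}]' --jaw 0.65 --force 20

```text
time: 1.98
eef_pos: [0.2085, 0.6175, 0.2307]
orientation: [-180.0, -0.0, 163.5]
ft_force: [0.7, -1.0, 0.1]
width: 0.83
finger_force: 0.0
```

servo_tool --series '[{"x": -0.68,"y": -0.675,"z": 0,"ax": 0,"ay": 0,"az": 0},{"x": -0.68,"y": -0.675,"z": 0,"ax": 0,"ay": 0,"az": 0},{"x": -0.68,"y": -0.675,"z": 0,"ax": 0,"ay": 0,"az": 0},{"x": -0.68,"y": -0.675,"z": 0,"ax": 0,"ay": 0,"az": 0},{"x": -0.68,"y": -0.675,"z": 0,"ax": 0,"ay": 0,"az": 0},{"x": -0.68,"y": -0.675,"z": 0,"ax": 0,"ay": 0,"az": 0},{"x": -0.68,"y": -0.675,"z": 0,"ax": 0,"ay": 0,"az": 0},{"x": -0.68,"y": -0.675,"z": 0,"ax": 0,"ay": 0,"az": 0},{"x": -0.68,"y": -0.675,"z": 0,"ax": 0,"ay": 0,"az": 0},{"x": -0.68,"y": -0.675,"z": 0,"ax": 0,"ay": 0,"az": 0},{"x": -0.68,"y": -0.675,"z": 0,"ax": 0,"ay": 0,"az": 0},{"x": -0.68,"y": -0.675,"z": 0,"ax": 0,"ay": 0,"az": 0},{"x": -0.68,"y": -0.675,"z": 0,"ax": 0,"ay": 0,"az": 0},{"x": -0.68,"y": -0.675,"z": 0,"ax": 0,"ay": 0,"az": 0},{"x": -0.28,"y": -0.28,"z": 0,"ax": 0,"ay": 0,"az": 0}]'

```text
time: 3.85
eef_pos: [0.6064, -0.113, 0.2308]
orientation: [-180.0, -0.0, 163.3]
ft_force: [0.3, 0.7, 0.2]
width: 0.821
finger_force: 0.0
```

servo_tool --series '[{"x": 0,"y": 0,"z": 0,"ax": 0,"ay": 0,"az": 1},{"x": 0,"y": 0,"z": 0,"ax": 0,"ay": 0,"az": 1},{"x": 0,"y": 0,"z": 0,"ax": 0,"ay": 0,"az": 1},{"x": 0,"y": 0,"z": 0,"ax": 0,"ay": 0,"az": 1},{"x": 0,"y": 0,"z": 0,"ax": 0,"ay": 0,"az": 1},{"x": 0,"y": 0,"z": 0,"ax": 0,"ay": 0,"az": 1},{"x": 0,"y": 0,"z": 0,"ax": 0,"ay": 0,"az": 1},{"x": 0,"y": 0,"z": 0,"ax": 0,"ay": 0,"az": 1},{"x": 0,"y": 0,"z": 0,"ax": 0,"ay": 0,"az": 1},{"x": 0,"y": 0,"z": 0,"ax": 0,"ay": 0,"az": 1},{"x": 0,"y": 0,"z": 0,"ax": 0,"ay": 0,"az": 1},{"x": 0,"y": 0,"z": 0,"ax": 0,"ay": 0,"az": 1},{"x": 0,"y": 0,"z": 0,"ax": 0,"ay": 0,"az": 1},{"x": 0,"y": 0,"z": 0,"ax": 0,"ay": 0,"az": 1},{"x": 0,"y": 0,"z": 0,"ax": 0,"ay": 0,"az": 0},{"x": 0,"y": 0,"z": 0,"ax": 0,"ay": 0,"az": 0}]'

```text
time: 5.85
eef_pos: [0.6057, -0.1102, 0.2314]
orientation: [180.0, 0.0, 99.4]
ft_force: [-0.7, -0.4, 0.2]
width: 0.828
finger_force: 0.0
```

servo_tool --series '[{"x": 0,"y": 0,"z": 0.6,"ax": 0,"ay": 0,"az": 0.06},{"x": 0,"y": 0,"z": 0.6,"ax": 0,"ay": 0,"az": 0.03},{"x": 0,"y": 0,"z": 0.5,"ax": 0,"ay": 0,"az": 0},{"x": 0,"y": 0,"z": 0,"ax": 0,"ay": 0,"az": 0}]'

```text
time: 6.35
eef_pos: [0.6047, -0.1102, 0.1272]
orientation: [-179.8, -0.1, 98.9]
ft_force: [0.2, 0.3, 0.4]
width: 0.827
finger_force: 0.0
```

Run:
```python
from h import *
print(sensors.observe()["eef_pos"])
ims=[cam(n)[0] for n in("scene","wrist")]
im=np.hstack([cv2.resize(ims[0][120:280,150:360],(420,320),interpolation=cv2.INTER_CUBIC),cv2.resize(ims[1],(380,320))])
cv2.imwrite("pics/a.png",im[:,:,::-1])
```

```text
[ 0.60468994 -0.11016225  0.12720468]
```

View pics/a.png

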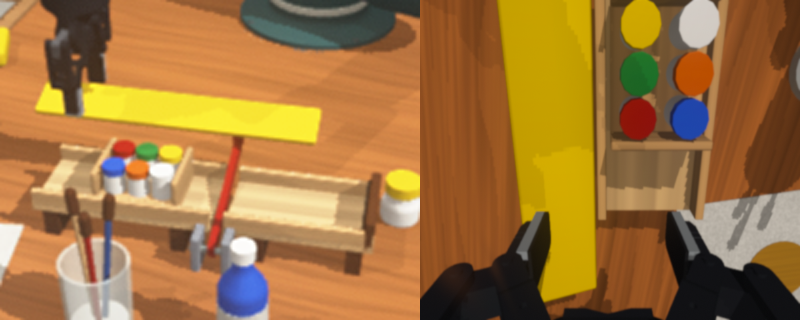

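Wrist view: the left finger (545, 230) is over the bar. The right one (680, 225) is over the chute's middle, behind the rack's end board (row 145). Now I'll press.

servo_tool --series '[{"x": 0,"y": 0,"z": 0.25,"ax": 0,"ay": 0,"az": 0},{"x": 0,"y": 0,"z": 0.25,"ax": 0,"ay": 0,"az": 0},{"x": 0,"y": 0,"z": 0.25,"ax": 0,"ay": 0,"az": 0},{"x": 0,"y": 0,"z": 0,"ax": 0,"ay": 0,"az": 0}]'

```text
time: 6.95
eef_pos: [0.6053, -0.1104, 0.0828]
orientation: [-179.9, -0.0, 98.8]
ft_force: [1.2, 0.2, 2.8]
width: 0.826
finger_force: 1.3
```

servo_tool --series '[{"x": 0,"y": 0,"z": 0.2,"ax": 0,"ay": 0,"az": 0},{"x": 0,"y": 0,"z": 0.1,"ax": 0,"ay": 0,"az": 0},{"x": 0,"y": 0,"z": 0,"ax": 0,"ay": 0,"az": 0}]'

```text
time: 7.32
eef_pos: [0.6057, -0.1105, 0.0664]
orientation: [-180.0, 0.0, 98.8]
ft_force: [-2.4, 0.7, 4.9]
width: 0.823
finger_force: 2.4
```

```bash
cat > look.py <<'E'
from h import *
import sys
s=sensors.observe();print(s["time"],s["eef_pos"],s["ft_force"])
E_x=np.array([.9877,.1564]);E_y=np.array([-.1564,.9877])
ims=[]
for n in("scene","top"):
    p,d,m=cam(n);ims.append(p)
    hsv=cv2.cvtColor(p,cv2.COLOR_RGB2HSV).astype(int);R,C=np.nonzero(d>0);X=up(m,R,C,d[R,C]);h=hsv[R,C]
    q=X[:,:2]-(.6165,.067);cx=q@E_x;cy=q@E_y
    k=(h[:,0]>18)&(h[:,0]<36)&(h[:,1]>130)&(X[:,2]>.05)&(X[:,2]<.135)&(cx>-.14)&(cx<-.045)&(cy>-.24)&(cy<.1)
    if k.sum()>50:
        A=np.c_[cx[k],np.ones(k.sum())];c=np.linalg.lstsq(A,X[k,2],rcond=None)[0];print(n,"bar slope",c[0].round(3),"z med",np.median(X[k,2]).round(4),"x",np.percentile(cx[k],[2,98]).round(3),k.sum())
    k=(X[:,2]>.08)&(X[:,2]<.094)&(abs(cx)<.042)&(cy>-.15)&(cy<.17);print(n,"rack y",np.percentile(cy[k],[2,98]).round(3))
im=np.hstack([cv2.resize(ims[0][120:280,150:360],(420,320),interpolation=cv2.INTER_CUBIC),cv2.resize(ims[1][130:300,200:460],(380,320))])
cv2.imwrite(f"pics/{sys.argv[1]}.png",im[:,:,::-1])
E
python3 look.py b
```

```text
7.325 [ 0.60573074 -0.11054291  0.06641038] [-2.43646572  0.74874334  4.92278146]
scene bar slope -0.103 z med 0.0748 x [-0.113 -0.062] 1642
scene rack y [-0.143 -0.045]
top bar slope -0.07 z med 0.0754 x [-0.115 -0.066] 3261
top rack y [-0.144 -0.046]
```

View pics/b.png

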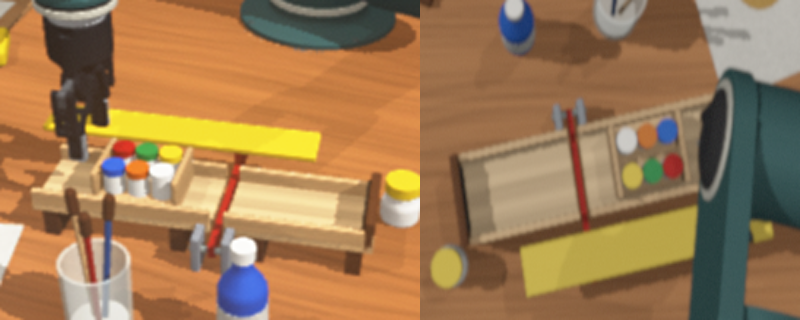

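The bar is nearly level and the gate is almost down at about 0.24 rad. It needs roughly 8 mm more.

servo_tool --series '[{"x": 0,"y": 0,"z": 0.08,"ax": 0,"ay": 0,"az": 0},{"x": 0,"y": 0,"z": 0.06,"ax": 0,"ay": 0,"az": 0},{"x": 0,"y": 0,"z": 0,"ax": 0,"ay": 0,"az": 0},{"x": 0,"y": 0,"z": 0,"ax": 0,"ay": 0,"az": 0}]'

```text
time: 7.92
eef_pos: [0.6058, -0.1106, 0.0586]
orientation: [180.0, 0.0, 98.8]
ft_force: [-2.9, -0.7, 6.4]
width: 0.826
finger_force: 3.0
```

```bash
python3 look.py c
```

```text
7.925 [ 0.60580073 -0.11055282  0.05861319] [-2.90556772 -0.74290668  6.38368782]
scene bar slope -0.042 z med 0.0667 x [-0.116 -0.065] 1487
scene rack y [-0.142 -0.045]
top bar slope -0.018 z med 0.0668 x [-0.118 -0.068] 3203
top rack y [-0.144 -0.046]
```

servo_tool --series '[{"x": 0.08,"y": 0,"z": 0,"ax": 0,"ay": 0,"az": 0},{"x": 0.1,"y": 0,"z": 0,"ax": 0,"ay": 0,"az": 0},{"x": 0.1,"y": 0,"z": 0,"ax": 0,"ay": 0,"az": 0},{"x": 0.1,"y": 0,"z": 0,"ax": 0,"ay": 0,"az": 0},{"x": 0.1,"y": 0,"z": 0,"ax": 0,"ay": 0,"az": 0},{"x": 0.1,"y": 0,"z": 0,"ax": 0,"ay": 0,"az": 0},{"x": 0.1,"y": 0,"z": 0,"ax": 0,"ay": 0,"az": 0},{"x": 0.05,"y": 0,"z": 0,"ax": 0,"ay": 0,"az": 0}]'

```text
time: 9.02
eef_pos: [0.5993, -0.0673, 0.0586]
orientation: [179.9, 0.1, 98.8]
ft_force: [0.9, -6.4, 6.9]
width: 0.825
finger_force: 4.1
```

```bash
python3 look.py d
```

```text
9.025 [ 0.59934296 -0.06729799  0.0585569 ] [ 0.89317742 -6.36153831  6.87185266]
scene bar slope -0.043 z med 0.0667 x [-0.116 -0.065] 1485
scene rack y [-0.129 -0.018]
top bar slope -0.019 z med 0.0668 x [-0.118 -0.068] 2528
top rack y [-0.107 -0.019]
```

View pics/d.png

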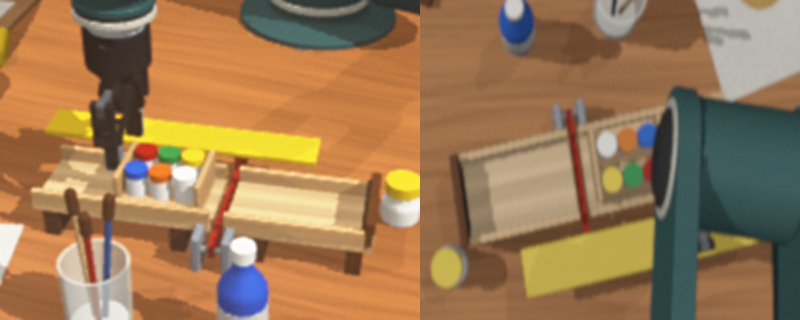

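The rack is moving cleanly at 27 mm so far, the bar is level and the gate is down. I'll keep pushing.

servo_tool --series '[{"x": 0.08,"y": 0,"z": 0,"ax": 0,"ay": 0,"az": 0},{"x": 0.12,"y": 0,"z": 0,"ax": 0,"ay": 0,"az": 0},{"x": 0.12,"y": 0,"z": 0,"ax": 0,"ay": 0,"az": 0},{"x": 0.12,"y": 0,"z": 0,"ax": 0,"ay": 0,"az": 0},{"x": 0.12,"y": 0,"z": 0,"ax": 0,"ay": 0,"az": 0},{"x": 0.12,"y": 0,"z": 0,"ax": 0,"ay": 0,"az": 0},{"x": 0.12,"y": 0,"z": 0,"ax": 0,"ay": 0,"az": 0},{"x": 0.12,"y": 0,"z": 0,"ax": 0,"ay": 0,"az": 0},{"x": 0.12,"y": 0,"z": 0,"ax": 0,"ay": 0,"az": 0},{"x": 0.12,"y": 0,"z": 0,"ax": 0,"ay": 0,"az": 0},{"x": 0.12,"y": 0,"z": 0,"ax": 0,"ay": 0,"az": 0},{"x": 0.12,"y": 0,"z": 0,"ax": 0,"ay": 0,"az": 0},{"x": 0.12,"y": 0,"z": 0,"ax": 0,"ay": 0,"az": 0},{"x": 0.12,"y": 0,"z": 0,"ax": 0,"ay": 0,"az": 0},{"x": 0.12,"y": 0,"z": 0,"ax": 0,"ay": 0,"az": 0},{"x": 0.12,"y": 0,"z": 0,"ax": 0,"ay": 0,"az": 0},{"x": 0.12,"y": 0,"z": 0,"ax": 0,"ay": 0,"az": 0},{"x": 0.12,"y": 0,"z": 0,"ax": 0,"ay": 0,"az": 0},{"x": 0.12,"y": 0,"z": 0,"ax": 0,"ay": 0,"az": 0},{"x": 0.05,"y": 0,"z": 0,"ax": 0,"ay": 0,"az": 0}]'

```text
time: 11.62
eef_pos: [0.5782, 0.0686, 0.0585]
orientation: [179.9, 0.1, 98.8]
ft_force: [0.6, -8.2, 6.6]
width: 0.826
finger_force: 4.3
```

```bash
python3 look.py e
```

```text
11.625 [0.57822244 0.0686032  0.05852736] [ 0.64258562 -8.18295796  6.5760553 ]
scene bar slope -0.042 z med 0.0666 x [-0.116 -0.064] 1550
scene rack y [0.007 0.118]
top bar slope -0.013 z med 0.0668 x [-0.118 -0.068] 1750
top rack y [0.026 0.119]
```

View pics/e.png

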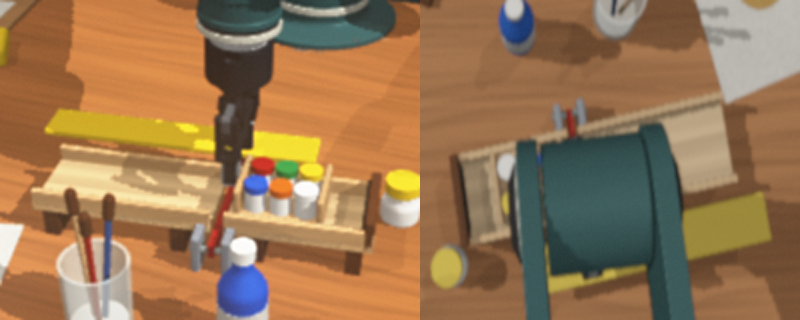

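The rack is over and past the gate, with its front at y≈120 mm and about 40 mm left. I'll push the last stretch and feel for the stop.

servo_tool --series '[{"x": 0.08,"y": 0,"z": 0,"ax": 0,"ay": 0,"az": 0},{"x": 0.1,"y": 0,"z": 0,"ax": 0,"ay": 0,"az": 0},{"x": 0.1,"y": 0,"z": 0,"ax": 0,"ay": 0,"az": 0},{"x": 0.1,"y": 0,"z": 0,"ax": 0,"ay": 0,"az": 0},{"x": 0.1,"y": 0,"z": 0,"ax": 0,"ay": 0,"az": 0},{"x": 0.08,"y": 0,"z": 0,"ax": 0,"ay": 0,"az": 0},{"x": 0.04,"y": 0,"z": 0,"ax": 0,"ay": 0,"az": 0}]'

```text
time: 12.6
eef_pos: [0.5727, 0.1041, 0.0585]
orientation: [180.0, 0.0, 98.8]
ft_force: [1.3, -6.7, 7.5]
width: 0.828
finger_force: 4.2
```

servo_tool --series '[{"x": 0.04,"y": 0,"z": 0,"ax": 0,"ay": 0,"az": 0},{"x": 0.02,"y": 0,"z": 0,"ax": 0,"ay": 0,"az": 0}]'

```text
time: 12.85
eef_pos: [0.5722, 0.1075, 0.0585]
orientation: [180.0, 0.0, 98.8]
ft_force: [1.6, -7.5, 6.7]
width: 0.825
finger_force: 4.3
```

Not at the stop yet, because the force hasn't changed.

servo_tool --series '[{"x": 0.03,"y": 0,"z": 0,"ax": 0,"ay": 0,"az": 0},{"x": 0.02,"y": 0,"z": 0,"ax": 0,"ay": 0,"az": 0}]'

```text
time: 13.1
eef_pos: [0.5719, 0.1098, 0.0585]
orientation: [179.9, 0.1, 98.8]
ft_force: [3.9, -17.8, 6.6]
width: 0.825
finger_force: 9.9
```

```bash
python3 look.py f
```

```text
13.1 [0.57189356 0.10983663 0.05850105] [  3.91708463 -17.7994855    6.58285249]
scene bar slope -0.048 z med 0.0666 x [-0.115 -0.065] 1594
scene rack y [0.049 0.16 ]
top bar slope -0.014 z med 0.0667 x [-0.118 -0.068] 2506
top rack y [0.064 0.16 ]
```

It's home: the push force jumped to 18 N and the rack front is at 160 mm. I'll back off slightly, then lift clear.

servo_tool --series '[{"x": -0.06,"y": 0,"z": 0,"ax": 0,"ay": 0,"az": 0},{"x": -0.04,"y": 0,"z": 0,"ax": 0,"ay": 0,"az": 0},{"x": 0,"y": 0,"z": -0.15,"ax": 0,"ay": 0,"az": 0},{"x": 0,"y": 0,"z": -0.2,"ax": 0,"ay": 0,"az": 0},{"x": 0,"y": 0,"z": -0.2,"ax": 0,"ay": 0,"az": 0},{"x": 0,"y": 0,"z": -0.2,"ax": 0,"ay": 0,"az": 0},{"x": 0,"y": 0,"z": -0.3,"ax": 0,"ay": 0,"az": 0},{"x": 0,"y": 0,"z": -0.4,"ax": 0,"ay": 0,"az": 0},{"x": 0,"y": 0,"z": -0.6,"ax": 0,"ay": 0,"az": 0},{"x": 0,"y": 0,"z": -0.6,"ax": 0,"ay": 0,"az": 0},{"x": -0.8,"y": 0,"z": 0,"ax": 0,"ay": 0,"az": 0},{"x": -0.8,"y": 0,"z": 0,"ax": 0,"ay": 0,"az": 0},{"x": -0.8,"y": 0,"z": 0,"ax": 0,"ay": 0,"az": 0},{"x": -0.8,"y": 0,"z": 0,"ax": 0,"ay": 0,"az": 0},{"x": 0,"y": 0,"z": 0,"ax": 0,"ay": 0,"az": 0}]'

```text
time: 15.08
eef_pos: [0.6016, -0.0877, 0.2172]
orientation: [-180.0, 0.0, 98.6]
ft_force: [-0.1, 0.1, 0.1]
width: 0.822
finger_force: 0.0
```

```bash
python3 look.py g
```

```text
15.075 [ 0.60160839 -0.08765905  0.2172272 ] [-0.13387991  0.06038718  0.14933197]
scene bar slope -0.345 z med 0.113 x [-0.095 -0.047] 2476
scene rack y [0.063 0.16 ]
top bar slope -0.357 z med 0.114 x [-0.098 -0.05 ] 3597
top rack y [0.062 0.159]
```

View pics/g.png

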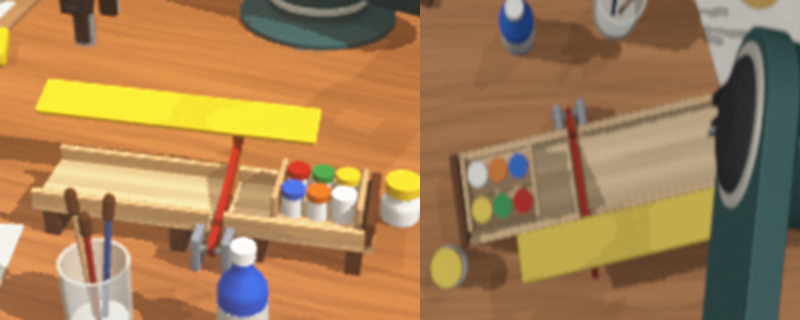

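The rack is against the stop, the gate is back up behind it, and the arm is clear.

```bash
python3 -c "
from h import *
print(hand_in())"
```

```text
the job is handed in; nothing more can be done
None
```

I handed the job in at about 15 s: the last images showed the rack home against the end stop, the gate sprung back up behind it, nothing else moved and the arm clear. The hand-in gave no verdict.

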